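# Make up a batch of three plates in the carrier and clamp it

### The arm

A 6-joint arm with a two-finger parallel gripper is mounted at the origin on the work surface. World frame = base frame: x ahead of the robot, y to its left, z up, the work surface at z = 0. Lengths are in mm, angles in rad, forces in N, time in s.
With the tool pointing down it reaches from about 350 to 925 mm from the base axis. Payload 6.4 kg.
Tool frame: the origin (TCP) lies midway between the tips of the shut fingers; the grasp point (between the pads) lies 19 mm behind it; z points along the fingers, y is the line along which they close (so a half turn about z gives the same grasp; the last joint's range is limited). The gripper opens to 94 mm and grips with 3 to 60 N. Pads are 16 mm wide; open, the fingers measure 119 mm over their backs; the gripper's body (75 mm by 177 mm) begins 78 mm behind the grasp point.
Start: joints at [1.052, 0.245, 1.558, -0, 1.339, -0.174], TCP at [219.703, 611.755, 205.455] pointing down, gripper open.
Joint ranges: [-3.13, 3.13], [-1.02, 2.26], [0.13, 2.54], [-0.95, 4.09], [0.21, 2.88], [-2.74, 2.74]. Speed limits (rad/s): [2.57, 2.57, 3.14, 3.14, 3.14, 3.14].

### API

Orientations are given as a rotation vector (axis times angle).
In Python, from workcell import manip, grab_frame, camera_params, finish_job, recognise gives the robot as it stands. The module is installed in compiled form; this text tells all that it offers.
- The arm moves only by the tool jog_arm, never from a script. Its argument "deltas" is a list of rows, each a list of 4 numbers: the shift along the tool's x, y, z each as a share of 0.2 m, from -1 to 1, then the turn about the tool's z as a share of 2 pi rad, from -1 to 1. A call has 1 to 20 rows; each row is the pose to reach, as a shift and turn from the pose commanded when the call began, along the tool's axes at that moment, turning the shorter way round; what a row does not reach only later rows make up. A row lasts 1/8 s, in which the tool goes at most 62.5 mm and 10.7 degrees, less where a joint would pass 70% of its speed; a pose out of reach is approached as far as the arm can. A call with a number of a shift or a turn outside -1 to 1 is refused whole. A call with a gripper value outside its range is refused whole. "claw" is the opening, from -1 (shut) to 1 (fully open), so that 0 is half open, set as the call begins (left out, the last holds). The fingers move at their own pace and stop on an object; "grip_force" is the grip in N (left out, the last holds). Time passes only in rows, so rows that repeat a pose let the fingers close. It gives the time, the measured TCP pose, the force, the opening and the grip force at its end, in the units of the state.
- manip.get_state(): the state, without advancing time (a new reading comes with each control period).
- grab_frame(name): name is "side" or "top" or "wrist"; returns the picture (480x640x3 uint8, red, green, blue); there is no depth.
- camera_params(name): a dict with "intrinsics" (3x3 intrinsics, pixels), "origin" and "rotation" of the camera in the world; the wrist camera has in their place "tool_from_camera" (4x4, takes a point from camera to tool coordinates, whose origin is the TCP and whose axes are the flange's). Camera axes: x right, y down, z forward; pixel columns grow to the right and rows downward; lengths in mm; the calibration is good to about 2 mm. A picture is of the moment at which its call begins: read the wrist's pose just before it. camera_params takes no time and is no camera call.
- finish_job(): hands the job in; it is judged then, once.
Trained networks look in the newest picture that a camera, given by its name, has taken for a name from the list of things; names that differ only in an ending like _2 or _b are one class to them, and where a whole thing is asked for, a point or a joint stands for the part that bears it (a point fixed in the world has none). Each returns a list of dicts, best first, with "conf" (0 to 1); they miss things now and then, are a little off and sometimes report something else, mostly with a low value. They report only what shows in the picture. A call takes as long as a camera call.
- recognise(camera, label): "at" ([x, y, z] in mm, in world coordinates, good to about 4 mm: the middle of the surface that is visible of it).
The state is a dict: "t": time; "qpos": joint angles; "dq": joint speeds; "effort": joint torques, N m; "position": TCP position; "tool_rot": TCP orientation; "force": force on the tool from outside, world axes, zero at the start; "torque": the same for the moment, N m; "gripper_width": finger opening in mm; "grip_force": force on a finger pad.
Only numpy, scipy, OpenCV 4.12 (cv2) and the standard library are available. Lean on these libraries where they do the work, as an engineer would, in place of code of your own. Each camera call takes 0.05 s, during which the arm holds its last target. There are 200 camera calls.

### The job

First clear the wipes canister out of the white carrier and stand it upright on the round black mat, wholly on the mat. One plate is already in the carrier: make it up to exactly three by standing more grey-green plates from the rack upright in the carrier, across it one behind the other; leave the remaining two standing in the rack. Then slide the orange-handled clamp up so that the three are held snug with no gaps left. The plates are brittle and of differing thickness: do not drop them or knock them over, close the clamp by feel, without squeezing its spring solid, and do not disturb the other things on the table.

Things in the scene. Friction and masses are not known exactly. Their poses are not given: they have to be found in the camera images.
- plate_a: one of five grey-green plates, 130 mm long (x), 100 mm tall (z), standing on its long edge in the carrier near its end wall from the start; thickness (along y) varies from plate to plate, unmarked, 12 to 36 mm. The upper 22 mm is only 96 mm long (clipped corners). 0.2 to 0.32 kg, brittle. Origin: centre of the underside
- plate_b: one of five grey-green plates, 130 mm long (x), 100 mm tall (z), standing on its long edge in a rack slot; thickness (along y) varies from plate to plate, unmarked, 12 to 36 mm. The upper 22 mm is only 96 mm long (clipped corners). 0.2 to 0.32 kg, brittle. Origin: centre of the underside
- plate_c: one of five grey-green plates, 130 mm long (x), 100 mm tall (z), standing on its long edge in a rack slot; thickness (along y) varies from plate to plate, unmarked, 12 to 36 mm. The upper 22 mm is only 96 mm long (clipped corners). 0.2 to 0.32 kg, brittle. Origin: centre of the underside
- plate_d: one of five grey-green plates, 130 mm long (x), 100 mm tall (z), standing on its long edge in a rack slot; thickness (along y) varies from plate to plate, unmarked, 12 to 36 mm. The upper 22 mm is only 96 mm long (clipped corners). 0.2 to 0.32 kg, brittle. Origin: centre of the underside
- plate_e: one of five grey-green plates, 130 mm long (x), 100 mm tall (z), standing on its long edge in a rack slot; thickness (along y) varies from plate to plate, unmarked, 12 to 36 mm. The upper 22 mm is only 96 mm long (clipped corners). 0.2 to 0.32 kg, brittle. Origin: centre of the underside
- rack: fixed black toothed rack, 130 (x) x 252 (y) mm; four slots 66 mm apart along y, at y = -99, -33, 33 and 99 mm; slot floor 10 mm and teeth 36 mm above the table. Origin: centre of the underside, on the table
- carrier: fixed white batch carrier, 166 (x) x 300 (y) mm, floor 10 mm above the table; side rails at x = +-79 mm (inside faces +-76), 21 mm high; blue fixed end wall whose inner face is at y = -135 mm, top 80 mm above the table. The plates belong between this wall and the clamp, standing across the carrier (their length along x, thickness along y). Origin: centre of the underside, on the table
- clamp (a joint): travel in m of the sliding clamp towards the end wall (along carrier -y); 0 is fully open (its face 210 mm from the end wall, carrier y = +75 mm), 0.19 the end of its track; starts nearly open. Slides with about 3 N friction and stays where left. Its pressing face is a sprung pad that yields up to 5 mm at 3.6 N per mm (at 18 N it bottoms, and then all is rigid)
- clamp_face (a point): middle of the foot of the clamp's sprung pressing face (blue, 140 mm wide, top 76 mm above the table), axes as the carrier's; +y points away from the plates
- clamp_bar (a point): centre of the top of the clamp's orange grip bar, 109 mm above the table; the bar is 70 mm along x, 14 mm thick along y, 90 mm tall, and stands 58 mm behind the unloaded pressing face
- canister: closed white and blue wipes canister with yellow lid, 56 mm across, 118 mm tall, 0.3 kg, standing in the middle of the carrier at the start. Origin: centre of the underside
- mat: round black rubber mat fixed to the table, 100 mm across, 4 mm thick; origin: centre of its underside
- tape: tape roll lying flat, 100 mm across, 48 mm tall; not part of the job
- mug: blue mug, 80 mm across, 95 mm tall; not part of the job
- screwdriver: screwdriver lying flat, 160 mm long; not part of the job
- carton: small white box, 80 x 60 x 50 mm tall; not part of the job
- jar: amber jar, 60 mm across, 90 mm tall; not part of the job

How it is judged:
By the outcome, as a careful person would: the job done as asked, in the order asked, and still so for the second after the job is handed in, with the robot touching nothing.
It also fails if it takes over 72 s, if anything falls off the work surface, if the arm or the gripper's body presses on something with over 40 N, if the wrist force passes 120 N, or if a joint passes its speed limit or range.

## Working session

There is one attempt and no reset: what is moved stays moved. The work goes in short steps, Python scripts to look and compute and a tool call to move; the robot and the scene stay as the last step left them, time stands still between calls to the robot, and variables do not carry over. Pictures are saved under pics/ and viewed, at most 10 in all, crops included, and the job is handed in when it is done.

Besides the shell and the picture viewer there is one more tool, called after "Call:" by a JSON object that holds its "fn" and its "kwargs". jog_arm: Moves the arm, as the interface text tells. Shift numbers are shares of 0.2 m and turn numbers shares of 2 pi rad, none past 1 either way. Its arguments: {"type":"object","properties":{"deltas":{"type":"array"},"claw":{"type":"number"},"grip_force":{"type":"number"}},"required":["deltas"]}

```bash
mkdir -p pics; cat > h.py <<'E'
from workcell import manip, grab_frame, camera_params, finish_job, recognise
import numpy as np, cv2
from scipy.spatial.transform import Rotation as R
def shot(n,f):
    im=grab_frame(n); cv2.imwrite('pics/'+f,im[:,:,::-1]); return im
def ray(n,px):
    c=camera_params(n);K=np.array(c['intrinsics']);d=np.array(c['rotation'])@np.linalg.inv(K)@np.array([px[0],px[1],1.])
    return np.array(c['origin']),d
def onz(n,px,z):
    o,d=ray(n,px); return o+d*(z-o[2])/d[2]
def proj(n,p):
    c=camera_params(n);q=np.array(c['intrinsics'])@(np.array(c['rotation']).T@(np.array(p)-np.array(c['origin'])));return q[:2]/q[2]
E
python3 - <<'E'
from h import *
np.set_printoptions(precision=3,suppress=True)
s=manip.get_state();print(s)
print(R.from_rotvec(s['tool_rot']).as_matrix())
for n in('top','side'):
    shot(n,n+'0.png')
    for k in['plate_a','rack','carrier','clamp','clamp_face','clamp_bar','canister','mat','tape','mug','screwdriver','carton','jar']:
        if n=='side' and k not in('plate_a','canister','clamp_bar','mat'):continue
        print(n,k,[(np.round(r['at']).tolist(),round(r['conf'],2)) for r in recognise(n,k)][:7])
print(camera_params('top'),camera_params('side'),camera_params('wrist'))
E
```

```text
{'t': 0.0, 'qpos': array([ 1.052,  0.246,  1.559, -0.   ,  1.339, -0.174]), 'dq': array([-0.   , -0.001,  0.001, -0.001, -0.001,  0.001]), 'effort': array([ -0.002, -41.581, -31.461,   0.068,   0.033,  -0.   ]), 'position': array([219.38 , 611.221, 204.351]), 'tool_rot': array([-0.539, -3.094,  0.003]), 'force': array([0.244, 0.096, 0.252]), 'torque': array([0.005, 0.013, 0.035]), 'grip_force': 0.0, 'gripper_width': 94.20118525668062}
[[-0.941  0.338 -0.001]
 [ 0.338  0.941 -0.002]
 [ 0.    -0.002 -1.   ]]
top plate_a [([498.0, 261.0, 87.0], 0.94), ([557.0, -337.0, 88.0], 0.91), ([507.0, 199.0, 81.0], 0.67), ([515.0, 133.0, 112.0], 0.63)]
top rack [([505.0, 194.0, 38.0], 0.62)]
top carrier [([548.0, -208.0, 8.0], 0.79), ([735.0, -38.0, 47.0], 0.5)]
top clamp [([553.0, -137.0, 65.0], 0.91)]
top clamp_face [([555.0, -153.0, 72.0], 0.66)]
top clamp_bar [([554.0, -135.0, 67.0], 0.93)]
top canister [([563.0, -224.0, 128.0], 0.67)]
top mat [([512.0, 2.0, 3.0], 0.65)]
top tape [([733.0, -38.0, 44.0], 0.9)]
top mug [([744.0, -261.0, 50.0], 0.65)]
top screwdriver [([756.0, 125.0, 22.0], 0.6),
[... 575 characters left out ...]
5, 239.3  ],
       [  0.   ,   0.   ,   1.   ]]), 'origin': array([472.096,  25.49 , 937.384]), 'rotation': array([-2.139,  2.134, -0.172])} {'intrinsics': array([[449.579,   0.   , 321.347],
       [  0.   , 449.579, 244.707],
       [  0.   ,   0.   ,   1.   ]]), 'origin': array([256.721, 540.202, 763.524]), 'rotation': array([-0.806,  2.637, -1.028])} {'intrinsics': array([[344.771,   0.   , 320.568],
       [  0.   , 344.771, 247.006],
       [  0.   ,   0.   ,   1.   ]]), 'tool_from_camera': array([[   0.   ,   -0.97 ,   -0.245,   70.308],
       [   1.   ,    0.   ,    0.   ,   -0.403],
       [  -0.   ,   -0.245,    0.97 , -179.11 ],
       [   0.   ,    0.   ,    0.   ,    1.   ]])}
```

```bash
sed -i "s/np.array(c\['rotation'\])/R.from_rotvec(c['rotation']).as_matrix()/g" h.py; python3 -c "
from h import *
print(proj('top',[512,2,4]),onz('top',(320,240),0))"
```

```text
[329.61410633 294.11782121] [624.1687131   21.71789691   0.        ]
```

View pics/top0.png

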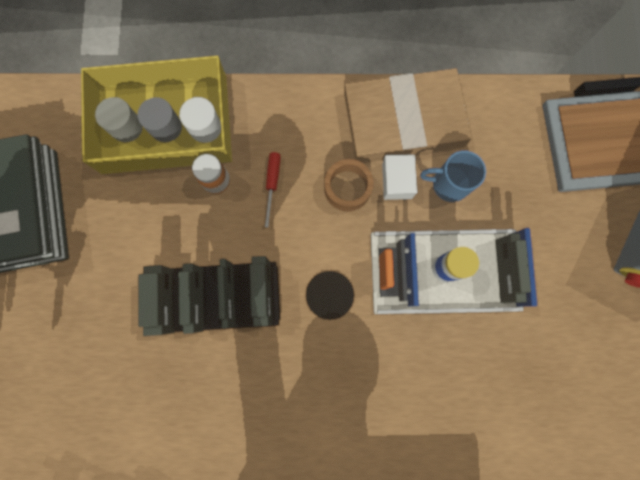

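View pics/side0.png

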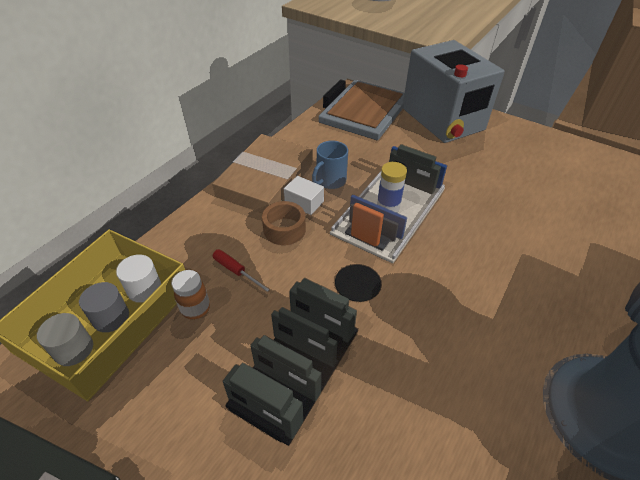

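```bash
python3 - <<'E'
from h import *
im=cv2.imread('pics/top0.png')
a=im[250:345,125:305];b=im[222:322,365:545]
o=np.vstack([cv2.resize(x,None,fx=3,fy=3,interpolation=cv2.INTER_CUBIC) for x in(a,b)])
cv2.imwrite('pics/c1.png',cv2.convertScaleAbs(o,alpha=1.6,beta=20))
E
```

```text
(no output)
```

View pics/c1.png

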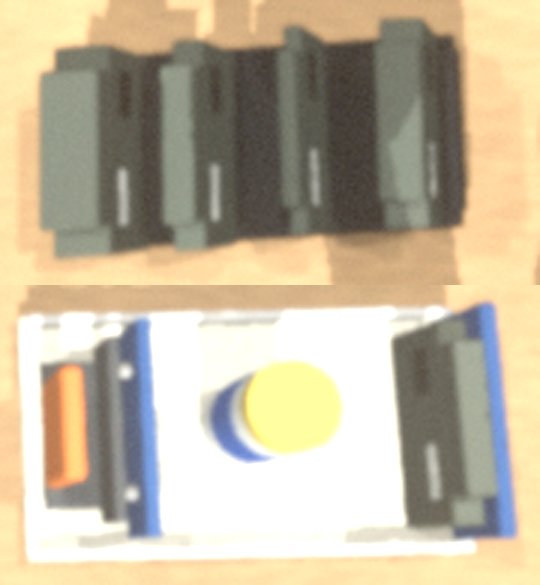

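```bash
python3 - <<'E'
from h import *
np.set_printoptions(precision=1,suppress=True)
r=lambda x,y:(125+x/3,250+y/3)
c=lambda x,y:(365+x/3,222+(y-285)/3)
def g(pts,z,f): return np.array([onz('top',f(*p),z) for p in pts])[:,:2]
for n,p,f in [('P1',[(42,70),(100,70),(40,230),(98,230)],r),('P2',[(160,66),(193,66),(162,232),(196,232)],r),('P3',[(279,55),(298,55),(282,207),(298,207)],r),('P4',[(376,40),(418,40),(380,200),(420,200)],r),('A',[(455,340),(487,340),(450,497),(490,497)],c)]:
    q=g(p,110,f); d=(q[0]+q[1]-q[2]-q[3])/2
    print(n,q.mean(0),'yawdir deg',np.degrees(np.arctan2(d[1],d[0])),'len',np.hypot(*d),'thick',(q[0]-q[1]+q[2]-q[3])[1]/2)
print('lid',g([(292,407)],128,c)); print('bar',g([(62,365),(87,365),(62,487),(87,487)],109,c))
print('face top',g([(150,320),(158,535)],76,c)); print('rail L end',g([(22,315),(28,560)],15,c),'R', g([(510,535),(490,305)],80,c))
print('mat',g([(0,0)],4,lambda x,y:(329.6,295)))
E
```

```text
P1 [496.6 331.2] yawdir deg 2.8528752227850527 len 95.37582468561554 thick 34.84258317173547
P2 [497.4 266.5] yawdir deg 3.7127244519120732 len 99.04677848467423 thick 20.11963653943735
P3 [508.2 199.9] yawdir deg 2.6587015249638597 len 90.97646507246408 thick 10.53948513924756
P4 [515.  134.4] yawdir deg 2.429434570324002 len 95.98650531018075 thick 24.705792099379906
A [ 558.7 -345.4] yawdir deg -4.365017237505468 len 95.90735486750404 thick 21.81018362347237
lid [[ 563.  -231.7]]
bar [[ 590.6  -98.4]
 [ 590.7 -113.7]
 [ 516.4  -96.8]
 [ 516.4 -111.8]]
face top [[ 624.6 -160.2]
 [ 488.5 -160.8]]
rail L end [[638.6 -85.8]
 [473.  -86.9]] R [[ 488.9 -378.2]
 [ 634.  -376.3]]
mat [[510.2   2. ]]
```

Call:
{"fn": "jog_arm", "kwargs": {"deltas": [[-0.99,-0.65,-0.125,-0.07],[-0.99,-0.65,-0.125,-0.07],[-0.99,-0.65,-0.125,-0.07],[-0.99,-0.65,-0.125,-0.07]]}}

```text
t: 1.45
position: [363.2, 420.8, 230.9]
tool_rot: [-0.149, 3.137, 0.0]
force: [1.0, 0.3, -0.6]
gripper_width: 94.2
grip_force: 0.0
```

Call:
{"fn": "jog_arm", "kwargs": {"deltas": [[-0.63,-1,-0.125,0],[-0.63,-1,-0.125,0],[-0.63,-1,-0.125,0],[-0.63,-1,-0.125,0],[-0.63,-1,-0.125,0],[-0.63,-1,-0.125,0]]}}

```text
t: 2.2
position: [506.1, 235.7, 255.3]
tool_rot: [0.149, -3.138, -0.0]
force: [-0.4, 0.5, -0.0]
gripper_width: 94.3
grip_force: 0.0
```

```bash
cat >> h.py <<'E'
def wr():
    s=manip.get_state();c=camera_params('wrist');T=np.array(c['tool_from_camera']);Rt=R.from_rotvec(s['tool_rot']).as_matrix()
    return np.array(s['position'])+Rt@T[:3,3],Rt@T[:3,:3],np.array(c['intrinsics'])
def wz(w,px,z):
    o,M,K=w;d=M@np.linalg.inv(K)@np.array([px[0],px[1],1.]);return o+d*(z-o[2])/d[2]
def wp(w,p):
    o,M,K=w;q=K@(M.T@(np.array(p)-o));return q[:2]/q[2]
def rectify(im,w,x0,x1,y0,y1,z,s):
    """top-down view of plane z: image right = -y, up = +x, s px/mm"""
    W=[(x1,y1),(x1,y0),(x0,y0),(x0,y1)];src=np.float32([wp(w,(x,y,z)) for x,y in W])
    a,b=(y1-y0)*s,(x1-x0)*s
    return cv2.warpPerspective(im,cv2.getPerspectiveTransform(src,np.float32([(0,0),(a,0),(a,b),(0,b)])),(int(a),int(b)))
def go(x,y,z,yaw=None):
    "deltas from measured pose; yaw = world angle (deg) of tool y"
    s=manip.get_state();M=R.from_rotvec(s['tool_rot']).as_matrix();d=M.T@(np.array([x,y,z])-s['position'])/200
    cur=np.degrees(np.arctan2(M[1,1],M[0,1]));t=0 if yaw is None else -(yaw-cur)/360
    print('go',np.round(d,4),round(t,4),'rows',np.linalg.norm(d)*200/62.5,'| at',np.round(s['position'],1),'yaw',round(cur,2),'F',np.round(s['force'],1),'w',round(s['gripper_width'],1),'t',s['t'])
E
python3 - <<'E'
from h import *
np.set_printoptions(precision=1,suppress=True)
go(563,-228,240,91)
w=wr();im=shot('wrist','w1.png')
np.savez('w1.npz',o=w[0],M=w[1],K=w[2])
for k in ('plate_b','mat'):
  for r in recognise('wrist',k):print(k,np.array(r['at']),r['conf'])
cv2.imwrite('pics/w1r.png',cv2.convertScaleAbs(rectify(im,w,420,600,80,400,110,2.5)[:,:,::-1],alpha=1.8,beta=20))
E
```

```text
go [-0.1 -2.3  0.1] 0.0124 rows 7.479502856142937 | at [506.1 235.7 255.3] yaw 95.45 F [-0.4  0.5 -0. ] w 94.3 t 2.2
plate_b [503.2 206.4 108. ] 0.89
plate_b [489.1 320.1 106.7] 0.76
plate_b [492.7 264.3 108. ] 0.62
plate_b [502.6 141.6 107.6] 0.62
mat [513.8   4.1   2. ] 0.85
```

View pics/w1r.png

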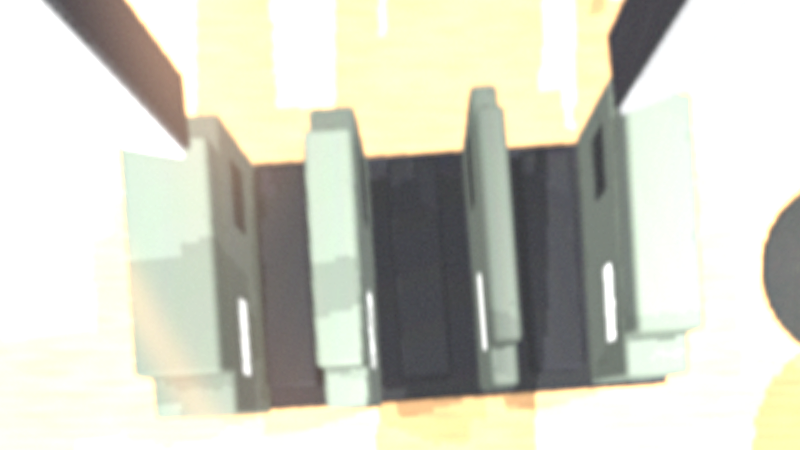

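Call:
{"fn": "jog_arm", "kwargs": {"deltas": [[-0.04,-1,0,0.0124],[-0.04,-1,0,0.0124],[-0.04,-1,0,0.0124],[-0.04,-1,0,0.0124]]}}

```text
t: 2.85
position: [533.4, 35.3, 255.4]
tool_rot: [0.023, -3.141, 0.0]
force: [-0.8, 0.9, -0.3]
gripper_width: 94.0
grip_force: 0.0
```

Call:
{"fn": "jog_arm", "kwargs": {"deltas": [[-0.04,-1,0.1,0],[-0.04,-1,0.1,0],[-0.04,-1,0.1,0],[-0.04,-1,0.1,0],[-0.04,-1,0.1,0]]}}

```text
t: 3.48
position: [545.1, -161.7, 235.2]
tool_rot: [0.028, -3.141, -0.002]
force: [-0.4, 0.1, 0.0]
gripper_width: 94.1
grip_force: 0.0
```

```bash
python3 - <<'E'
from h import *
np.set_printoptions(precision=1,suppress=True)
go(563,-228,60,91)
w=wr();im=shot('wrist','w2.png')
np.savez('w2.npz',o=w[0],M=w[1],K=w[2])
for k in ('plate_a','mat','canister','clamp_bar','clamp_face'):
  for r in recognise('wrist',k):print(k,np.array(r['at']),r['conf'])
cv2.imwrite('pics/w2r.png',rectify(im,w,450,650,-390,-70,110,2.5)[:,:,::-1])
E
```

```text
go [-0.1 -0.3  0.9] 0.0 rows 3.0106759755873225 | at [ 545.1 -161.7  235.2] yaw 91.01 F [-0.4  0.1  0. ] w 94.1 t 3.475
plate_a [ 554.3 -340.4   86.6] 0.85
plate_a [515.2 121.4  73.8] 0.75
mat [515.    3.3   3. ] 0.57
canister [ 558.7 -227.8  124.9] 0.95
canister [507.1 108.2  30.6] 0.36
clamp_bar [ 548.4 -126.4   69. ] 0.81
clamp_bar [ 556.  -337.8   84.6] 0.43
clamp_face [ 551.9 -158.    77.2] 0.6
```

View pics/w2r.png

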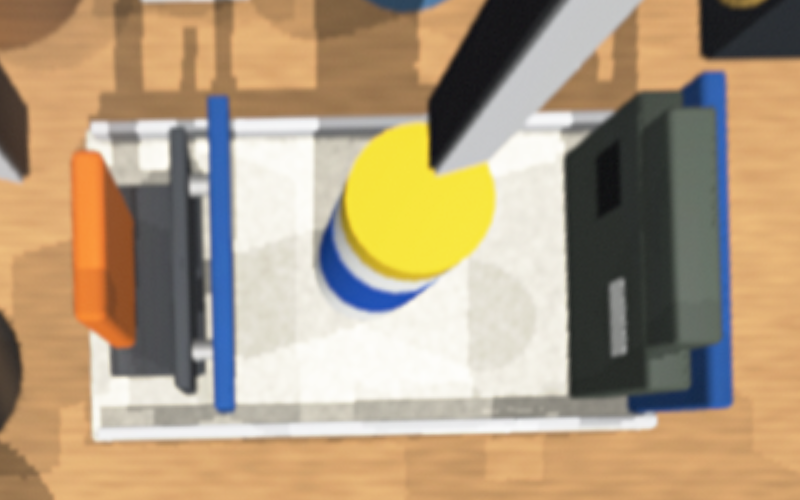

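Call:
{"fn": "jog_arm", "kwargs": {"deltas": [[-0.084,-0.354,0,0],[-0.084,-0.354,0,0],[-0.084,-0.354,0.3,0],[-0.084,-0.354,0.6,0],[-0.084,-0.354,0.875,0],[-0.084,-0.354,0.875,0]]}}

```text
t: 4.53
position: [559.5, -230.2, 55.8]
tool_rot: [0.028, -3.133, -0.009]
force: [-0.8, -0.2, 0.3]
gripper_width: 93.4
grip_force: 0.0
```

Call:
{"fn": "jog_arm", "kwargs": {"deltas": [[0,0,0,0],[0,0,0,0],[0,0,0,0],[0,0,0,0]], "claw": -0.2, "grip_force": 20}}

```text
t: 5.03
position: [563.4, -233.7, 61.6]
tool_rot: [-0.027, 3.14, -0.002]
force: [-0.4, 0.9, -0.0]
gripper_width: 57.4
grip_force: 0.0
```

Call:
{"fn": "jog_arm", "kwargs": {"deltas": [[0,0,0,0],[0,0,0,0]]}}

```text
t: 5.28
position: [563.4, -233.5, 61.3]
tool_rot: [-0.027, 3.141, -0.001]
force: [-2.0, 0.6, 5.4]
gripper_width: 55.4
grip_force: 20.0
```

Call:
{"fn": "jog_arm", "kwargs": {"deltas": [[0,0,-0.1,0],[0,0,-0.35,0],[0,0,-0.6,0],[0,0,-0.75,0],[0,0,-0.75,0],[0,0,-0.75,0]]}}

```text
t: 6.02
position: [561.8, -232.7, 208.5]
tool_rot: [0.027, -3.139, -0.003]
force: [-0.4, -0.1, -3.0]
gripper_width: 55.5
grip_force: 20.0
```

```bash
python3 - <<'E'
from h import *
go(511.5,2.5,180,91);print(manip.get_state()['grip_force'])
E
```

```text
go [0.2312 1.1799 0.1452] -0.0001 rows 3.875499630983043 | at [ 561.8 -232.7  208.5] yaw 90.98 F [-0.4 -0.1 -3. ] w 55.5 t 6.025
19.98659203061834
```

Call:
{"fn": "jog_arm", "kwargs": {"deltas": [[0.115,0.6,0.07,0],[0.115,0.6,0.07,0],[0.115,0.6,0.07,0]]}}

```text
t: 6.4
position: [535.1, -109.8, 192.8]
tool_rot: [0.034, -3.135, -0.005]
force: [-0.4, -0.0, -2.4]
gripper_width: 55.0
grip_force: 20.0
```

Call:
{"fn": "jog_arm", "kwargs": {"deltas": [[0.115,0.58,0.07,0],[0.115,0.58,0.07,0],[0.115,0.58,0.07,0],[0.115,0.58,0.07,0],[0.115,0.58,0.07,0]]}}

```text
t: 7.02
position: [513.3, 0.4, 182.3]
tool_rot: [0.024, -3.141, 0.0]
force: [-0.3, -0.4, -3.1]
gripper_width: 55.5
grip_force: 20.0
```

```bash
python3 - <<'E'
from h import *
go(511.5,2.5,57,91)
E
```

```text
go [0.0085 0.0107 0.6265] -0.0004 rows 2.0053381572349496 | at [5.133e+02 4.000e-01 1.823e+02] yaw 90.87 F [-0.3 -0.4 -3.1] w 55.5 t 7.025
```

Call:
{"fn": "jog_arm", "kwargs": {"deltas": [[0.008,0.01,0.25,0],[0.008,0.01,0.45,0],[0.008,0.01,0.58,0],[0.008,0.01,0.61,0],[0.008,0.01,0.62,0],[0.008,0.01,0.625,0],[0.008,0.01,0.63,0],[0.008,0.01,0.63,0]]}}

```text
t: 8.02
position: [511.6, 3.8, 57.0]
tool_rot: [-0.027, 3.141, -0.0]
force: [-0.6, 0.2, -2.6]
gripper_width: 55.4
grip_force: 20.0
```

Call:
{"fn": "jog_arm", "kwargs": {"deltas": [[0,-0.005,0.005,0],[0,-0.005,0.007,0],[0,-0.005,0.009,0],[0,-0.005,0.009,0]]}}

```text
t: 8.52
position: [511.5, 2.7, 55.4]
tool_rot: [-0.027, 3.141, -0.0]
force: [-3.8, 1.1, 6.1]
gripper_width: 55.7
grip_force: 20.0
```

Contact felt (the weight is off and pressing lightly). Release and rise.

Call:
{"fn": "jog_arm", "kwargs": {"deltas": [[0,0,0,0],[0,0,0,0],[0,0,0,0]], "claw": 0.9}}

```text
t: 8.9
position: [511.3, 2.8, 54.6]
tool_rot: [-0.027, 3.141, 0.0]
force: [-1.2, 0.3, 0.8]
gripper_width: 82.3
grip_force: 0.0
```

Call:
{"fn": "jog_arm", "kwargs": {"deltas": [[0,0,-0.2,0],[0,0,-0.45,0],[0,0,-0.75,0],[0,0,-0.9,0],[0,0,-0.9,0]]}}

```text
t: 9.52
position: [512.9, 2.5, 237.4]
tool_rot: [-0.027, 3.136, -0.002]
force: [-0.1, 0.4, -0.1]
gripper_width: 89.0
grip_force: 0.0
```

```bash
python3 - <<'E'
from h import *
go(514.6,135.4,190,94.5)
im=grab_frame('top')
print([ (np.round(r['at']),r['conf']) for r in recognise('top','canister')],[ (np.round(r['at']),r['conf']) for r in recognise('side','canister')])
E
```

```text
go [-0.0187  0.6646  0.2363] -0.0098 rows 2.2580357059709897 | at [512.9   2.5 237.4] yaw 90.98 F [-0.1  0.4 -0.1] w 89.0 t 9.525
[] [(array([ 556., -213.,  101.]), 0.86)]
```

Call:
{"fn": "jog_arm", "kwargs": {"deltas": [[-0.019,0.665,0.2,-0.0098],[-0.019,0.665,0.24,-0.0098],[-0.019,0.665,0.24,-0.0098],[-0.019,0.665,0.24,-0.0098],[-0.019,0.665,0.24,-0.0098]], "claw": 0.15}}

```text
t: 10.3
position: [513.1, 134.8, 186.7]
tool_rot: [-0.122, 3.139, -0.001]
force: [-0.5, -0.9, -0.2]
gripper_width: 54.1
grip_force: 0.0
```

```bash
python3 - <<'E'
from h import *
np.set_printoptions(precision=1,suppress=True)
go(514.6,135.4,55,94.5)
w=wr();im=shot('wrist','w3.png')
for k in ('canister','mat','plate_d'):print(k,[ (np.round(r['at']),r['conf']) for r in recognise('wrist',k)])
cv2.imwrite('pics/w3r.png',cv2.convertScaleAbs(rectify(im,w,440,600,-60,220,110,2.5)[:,:,::-1],alpha=1.4,beta=20))
E
```

```text
go [-0.   0.   0.7] -0.0002 rows 2.108056234203261 | at [513.1 134.8 186.7] yaw 94.44 F [-0.5 -0.9 -0.2] w 54.1 t 10.3
canister [(array([508.,  12., 120.]), 0.82), (array([736., 122.,  21.]), 0.65)]
mat [(array([494.,  21.,   6.]), 0.85)]
plate_d [(array([491., 322.,  94.]), 0.94), (array([501., 136., 106.]), 0.93), (array([494., 195.,  88.]), 0.92), (array([495., 259.,  84.]), 0.6), (array([540., -99.,  63.]), 0.48)]
```

View pics/w3r.png

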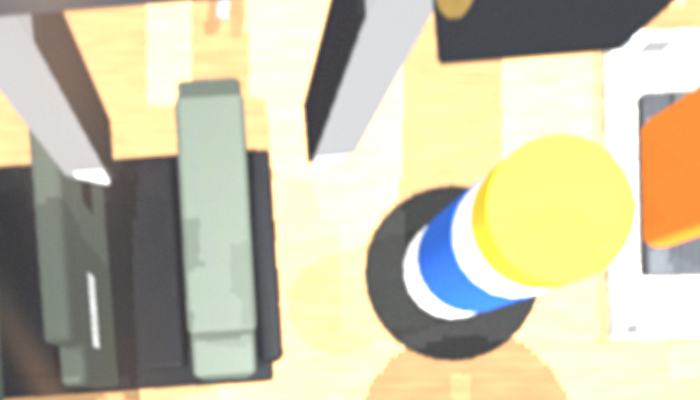

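Call:
{"fn": "jog_arm", "kwargs": {"deltas": [[-0.0075,-0.005,0,0.0035],[-0.0075,-0.005,0.25,0.0035],[-0.0075,-0.005,0.45,0.0035],[-0.0075,-0.005,0.6,0.0035],[-0.0075,-0.005,0.655,0.0035],[-0.0075,-0.005,0.655,0.0035],[-0.0075,-0.005,0.655,0.0035]]}}

```text
t: 11.38
position: [515.7, 135.0, 57.2]
tool_rot: [-0.089, 3.138, 0.0]
force: [0.0, -0.1, -0.0]
gripper_width: 54.1
grip_force: 0.0
```

Call:
{"fn": "jog_arm", "kwargs": {"deltas": [[0,0,0,0],[0,0,0,0],[0,0,0,0],[0,0,0,0]], "claw": -0.75, "grip_force": 18}}

```text
t: 11.88
position: [514.6, 135.0, 56.0]
tool_rot: [-0.089, 3.14, -0.0]
force: [0.6, -0.0, 1.8]
gripper_width: 28.1
grip_force: 18.0
```

Call:
{"fn": "jog_arm", "kwargs": {"deltas": [[0,0,-0.05,0],[0,0,-0.15,0],[0,0,-0.35,0],[0,0,-0.6,0],[0,0,-0.75,0],[0,0,-0.75,0],[0,0,-0.75,0]]}}

```text
t: 12.75
position: [513.1, 135.0, 203.7]
tool_rot: [0.089, -3.137, 0.0]
force: [-0.5, 0.7, -4.0]
gripper_width: 27.8
grip_force: 18.0
```

```bash
python3 - <<'E'
from h import *
go(559,-300,200,91)
w=wr();im=shot('wrist','w4.png')
print([ (np.round(r['at']),r['conf']) for r in recognise('wrist','plate_d')])
E
```

```text
go [-0.1057 -2.1843  0.0182] 0.0063 rows 6.998069705213366 | at [513.1 135.  203.7] yaw 93.25 F [-0.5  0.7 -4. ] w 27.8 t 12.75
[(array([505., 198.,  88.]), 0.84), (array([492., 322.,  97.]), 0.84), (array([493., 261.,  86.]), 0.78), (array([487., 135., 254.]), 0.78)]
```

Call:
{"fn": "jog_arm", "kwargs": {"deltas": [[-0.05,-0.95,0.02,0.0063],[-0.05,-0.95,0.02,0.0063],[-0.05,-0.95,0.02,0.0063],[-0.05,-0.95,0.02,0.0063]]}}

```text
t: 13.35
position: [534.4, -57.4, 199.9]
tool_rot: [0.018, -3.139, -0.001]
force: [-0.7, 0.7, -2.9]
gripper_width: 28.0
grip_force: 18.0
```

Call:
{"fn": "jog_arm", "kwargs": {"deltas": [[-0.04,-0.95,0,0],[-0.04,-0.95,0,0],[-0.04,-0.95,0,0],[-0.04,-0.95,0,0],[-0.04,-0.95,0,0]]}}

```text
t: 13.98
position: [546.0, -242.5, 200.3]
tool_rot: [0.027, -3.14, -0.003]
force: [-0.5, 0.1, -3.4]
gripper_width: 27.9
grip_force: 18.0
```

```bash
python3 - <<'E'
from h import *
np.set_printoptions(precision=1,suppress=True)
go(558,-297,170,91)
w=wr();im=shot('wrist','w5.png')
cv2.imwrite('pics/w5r.png',rectify(im,w,460,640,-400,-120,110,2.5)[:,:,::-1])
print(w[0], [ (np.round(r['at']),r['conf']) for r in recognise('wrist','plate_d')])
E
```

```text
go [-0.1 -0.3  0.2] 0.0 rows 1.0153706199037946 | at [ 546.  -242.5  200.3] yaw 91.0 F [-0.5  0.1 -3.4] w 27.9 t 13.975
[ 475.9 -244.7  379.5] [(array([ 552., -339.,   86.]), 0.95), (array([ 520., -242.,  252.]), 0.59)]
```

View pics/w5r.png

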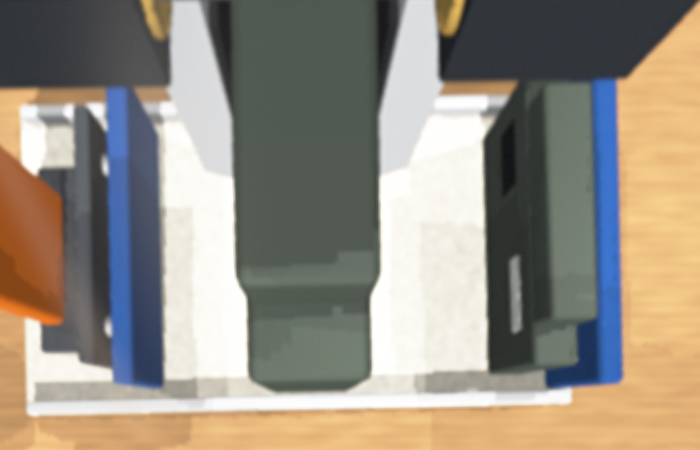

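Call:
{"fn": "jog_arm", "kwargs": {"deltas": [[-0.06,-0.299,0,0],[-0.06,-0.299,0.05,0],[-0.06,-0.299,0.25,0],[-0.06,-0.299,0.45,0],[-0.06,-0.299,0.6,0],[-0.06,-0.299,0.66,0],[-0.06,-0.299,0.66,0],[-0.06,-0.299,0.66,0]]}}

```text
t: 15.08
position: [560.5, -303.9, 71.5]
tool_rot: [-0.028, 3.139, -0.003]
force: [0.2, -1.1, -2.1]
gripper_width: 27.9
grip_force: 18.0
```

Call:
{"fn": "jog_arm", "kwargs": {"deltas": [[0,0.005,0.05,0],[0,0.005,0.06,0],[0,0.005,0.07,0],[0,0.005,0.075,0],[0,0.005,0.075,0]]}}

```text
t: 15.7
position: [559.3, -302.7, 56.1]
tool_rot: [0.027, -3.141, -0.0]
force: [-5.4, 2.4, 4.3]
gripper_width: 27.9
grip_force: 18.0
```

Call:
{"fn": "jog_arm", "kwargs": {"deltas": [[0,0,0,0],[0,0,0,0],[0,0,0,0]], "claw": -0.25}}

```text
t: 16.08
position: [559.5, -302.7, 54.7]
tool_rot: [-0.027, 3.141, -0.0]
force: [-0.2, 0.1, 0.1]
gripper_width: 35.6
grip_force: 0.0
```

Call:
{"fn": "jog_arm", "kwargs": {"deltas": [[0,0,-0.05,0],[0,0,-0.2,0],[0,0,-0.4,0],[0,0,-0.7,0],[0,0,-0.75,0],[0,0,-0.75,0]]}}

```text
t: 16.82
position: [559.6, -302.8, 205.6]
tool_rot: [-0.027, 3.14, -0.002]
force: [-0.0, 1.0, 0.5]
gripper_width: 35.3
grip_force: 0.0
```

```bash
python3 - <<'E'
from h import *
np.set_printoptions(precision=1,suppress=True)
go(496,331,210,93.3)
im=shot('wrist','w6.png')
for k in('plate_d',): print([ (np.round(r['at']),r['conf']) for r in recognise('wrist',k)])
E
```

```text
go [ 0.3  3.2 -0. ] -0.0064 rows 10.191490762294535 | at [ 559.6 -302.8  205.6] yaw 90.98 F [-0.   1.   0.5] w 35.3 t 16.825
[(array([ 542., -343.,  113.]), 0.86), (array([ 548., -302.,  110.]), 0.67)]
```

Call:
{"fn": "jog_arm", "kwargs": {"deltas": [[0.065,0.95,0,-0.0064],[0.065,0.95,0,-0.0064],[0.065,0.95,0,-0.0064],[0.065,0.95,0,-0.0064]], "claw": 0.2}}

```text
t: 17.42
position: [541.6, -109.1, 202.3]
tool_rot: [0.097, -3.136, -0.003]
force: [0.3, -0.1, 0.7]
gripper_width: 56.4
grip_force: 0.0
```

Call:
{"fn": "jog_arm", "kwargs": {"deltas": [[0.11,0.95,0,0],[0.11,0.95,0,0],[0.11,0.95,0,0]]}}

```text
t: 17.8
position: [510.2, 72.5, 203.2]
tool_rot: [0.087, -3.138, 0.0]
force: [0.7, 1.3, -0.9]
gripper_width: 56.5
grip_force: 0.0
```

Call:
{"fn": "jog_arm", "kwargs": {"deltas": [[0.11,0.9,0,0],[0.11,0.9,0,0],[0.11,0.9,0,0],[0.11,0.9,0,0]]}}

```text
t: 18.3
position: [477.6, 252.2, 203.0]
tool_rot: [0.097, -3.137, 0.001]
force: [0.6, -0.7, -0.2]
gripper_width: 56.3
grip_force: 0.0
```

```bash
python3 - <<'E'
from h import *
go(496,331,190,93.3)
E
```

```text
go [-0.1164  0.3874  0.0645] 0.0006 rows 1.3107768629839773 | at [477.6 252.2 203. ] yaw 93.53 F [ 0.6 -0.7 -0.2] w 56.3 t 18.3
```

Call:
{"fn": "jog_arm", "kwargs": {"deltas": [[-0.116,0.39,0.06,0.0006],[-0.116,0.39,0.06,0.0006],[-0.116,0.39,0.06,0.0006],[-0.116,0.39,0.06,0.0006]]}}

```text
t: 18.8
position: [497.6, 327.9, 192.4]
tool_rot: [0.082, -3.14, 0.001]
force: [0.0, -0.6, 0.7]
gripper_width: 56.5
grip_force: 0.0
```

```bash
python3 - <<'E'
from h import *
np.set_printoptions(precision=1,suppress=True)
w=wr();im=shot('wrist','w7.png')
go(496,331,56,93.3)
print([ (np.round(r['at']),r['conf']) for r in recognise('wrist','plate_d')])
cv2.imwrite('pics/w7r.png',cv2.convertScaleAbs(rectify(im,w,420,580,220,400,110,3)[:,:,::-1],alpha=1.4,beta=20))
E
```

```text
go [0.  0.  0.7] -0.0009 rows 2.1885716332735 | at [497.6 328.  192.7] yaw 92.97 F [-0.7  0.8  0.4] w 56.5 t 18.85
[(array([482., 272., 102.]), 0.91), (array([490., 334., 110.]), 0.64), (array([502., 206.,  82.]), 0.57)]
```

View pics/w7r.png

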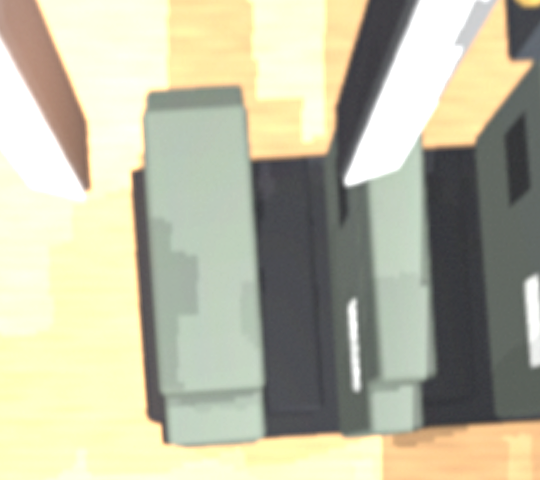

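Call:
{"fn": "jog_arm", "kwargs": {"deltas": [[-0.001,0.018,0,-0.0015],[-0.001,0.018,0.25,-0.0015],[-0.001,0.018,0.45,-0.0015],[-0.001,0.018,0.6,-0.0015],[-0.001,0.018,0.68,-0.0015],[-0.001,0.018,0.68,-0.0015],[-0.001,0.018,0.68,-0.0015],[-0.001,0.018,0.68,-0.0015]]}}

```text
t: 19.9
position: [498.4, 333.6, 58.3]
tool_rot: [-0.099, 3.137, 0.002]
force: [-1.1, 0.6, 0.3]
gripper_width: 56.0
grip_force: 0.0
```

Call:
{"fn": "jog_arm", "kwargs": {"deltas": [[0,0,0,0],[0,0,0,0],[0,0,0,0],[0,0,0,0]], "claw": -0.6}}

```text
t: 20.4
position: [497.4, 333.2, 56.9]
tool_rot: [-0.099, 3.14, 0.0]
force: [-0.7, 0.0, 1.9]
gripper_width: 35.7
grip_force: 18.0
```

Call:
{"fn": "jog_arm", "kwargs": {"deltas": [[0,0,-0.05,0],[0,0,-0.15,0],[0,0,-0.35,0],[0,0,-0.6,0],[0,0,-0.75,0],[0,0,-0.75,0],[0,0,-0.75,0]]}}

```text
t: 21.28
position: [496.5, 332.8, 205.4]
tool_rot: [0.099, -3.138, 0.001]
force: [-0.1, -0.1, -3.7]
gripper_width: 35.6
grip_force: 18.0
```

```bash
python3 - <<'E'
from h import *
go(559,-246,205,91);print(manip.get_state()['grip_force'])
E
```

```text
go [-0.1301 -2.9079  0.0035] 0.0072 rows 9.314639172713063 | at [496.5 332.8 205.4] yaw 93.61 F [-0.1 -0.1 -3.7] w 35.6 t 21.275
17.98798017203808
```

Call:
{"fn": "jog_arm", "kwargs": {"deltas": [[-0.06,-0.95,0,0.0072],[-0.06,-0.95,0,0.0072],[-0.06,-0.95,0,0.0072],[-0.06,-0.95,0,0.0072]]}}

```text
t: 21.78
position: [520.4, 140.8, 204.3]
tool_rot: [0.019, -3.137, 0.001]
force: [1.2, 0.4, -3.3]
gripper_width: 36.0
grip_force: 18.0
```

Call:
{"fn": "jog_arm", "kwargs": {"deltas": [[-0.05,-0.95,0,0],[-0.05,-0.95,0,0],[-0.05,-0.95,0,0],[-0.05,-0.95,0,0]]}}

```text
t: 22.28
position: [534.0, -47.9, 205.0]
tool_rot: [0.02, -3.139, -0.001]
force: [-0.7, 1.1, -2.7]
gripper_width: 36.1
grip_force: 18.0
```

Call:
{"fn": "jog_arm", "kwargs": {"deltas": [[-0.04,-0.95,0,0],[-0.04,-0.95,0,0],[-0.04,-0.95,0,0],[-0.04,-0.95,0,0],[-0.04,-0.95,0,0],[-0.04,-0.95,0,0]]}}

```text
t: 23.02
position: [546.1, -233.0, 206.0]
tool_rot: [0.032, -3.141, -0.002]
force: [-0.5, 0.7, -3.2]
gripper_width: 35.9
grip_force: 18.0
```

```bash
python3 - <<'E'
from h import *
np.set_printoptions(precision=4,suppress=True)
go(559.5,-248,72,91)
shot('wrist','w8.png');print([ (np.round(r['at']),r['conf']) for r in recognise('wrist','plate_d')])
E
```

```text
go [-0.0661 -0.077   0.67  ] 0.0004 rows 2.1683752272245624 | at [ 546.1 -233.   206. ] yaw 91.16 F [-0.5  0.7 -3.2] w 35.9 t 23.025
[(array([ 552., -340.,   90.]), 0.92), (array([ 521., -233.,  259.]), 0.85), (array([ 545., -298.,  110.]), 0.7)]
```

Call:
{"fn": "jog_arm", "kwargs": {"deltas": [[-0.066,-0.075,0,0],[-0.066,-0.075,0.05,0],[-0.066,-0.075,0.25,0],[-0.066,-0.075,0.45,0],[-0.066,-0.075,0.6,0],[-0.066,-0.075,0.67,0],[-0.066,-0.075,0.67,0],[-0.066,-0.075,0.67,0],[-0.066,-0.075,0.67,0]]}}

```text
t: 24.25
position: [560.4, -250.7, 74.3]
tool_rot: [-0.028, 3.139, -0.003]
force: [-0.1, -0.1, -3.1]
gripper_width: 36.1
grip_force: 18.0
```

Call:
{"fn": "jog_arm", "kwargs": {"deltas": [[0,0.008,0.05,0],[0,0.008,0.065,0],[0,0.008,0.075,0],[0,0.008,0.08,0],[0,0.008,0.083,0],[0,0.008,0.083,0]]}}

```text
t: 25.0
position: [559.4, -248.6, 56.9]
tool_rot: [0.028, -3.141, -0.0]
force: [-4.9, 1.4, 5.6]
gripper_width: 35.8
grip_force: 18.0
```

Call:
{"fn": "jog_arm", "kwargs": {"deltas": [[0,0,0,0],[0,0,0,0],[0,0,0,0]], "claw": -0.1}}

```text
t: 25.38
position: [559.6, -248.6, 56.0]
tool_rot: [-0.028, 3.141, -0.0]
force: [-0.2, 0.5, -0.5]
gripper_width: 42.2
grip_force: 0.0
```

Call:
{"fn": "jog_arm", "kwargs": {"deltas": [[0,0,-0.05,0],[0,0,-0.2,0],[0,0,-0.4,0],[0,0,-0.7,0],[0,0,-0.75,0],[0,0,-0.75,0]]}}

```text
t: 26.12
position: [559.7, -248.7, 207.0]
tool_rot: [-0.028, 3.14, -0.002]
force: [-0.5, 0.3, -0.5]
gripper_width: 42.3
grip_force: 0.0
```

```bash
python3 - <<'E'
from h import *
np.set_printoptions(precision=4,suppress=True)
go(555,-105,205,91)
shot('wrist','w9.png');print([ (np.round(r['at']),r['conf']) for r in recognise('wrist','plate_d')])
E
```

```text
go [0.011  0.7189 0.0092] 0.0001 rows 2.3008368773467747 | at [ 559.7 -248.7  207. ] yaw 91.02 F [-0.5  0.3 -0.5] w 42.3 t 26.125
[(array([ 540., -297.,  109.]), 0.97), (array([ 548., -248.,  109.]), 0.96), (array([ 553., -338.,   92.]), 0.73)]
```

Call:
{"fn": "jog_arm", "kwargs": {"deltas": [[0.02,0.72,0.1,0],[0.02,0.72,0.1,0],[0.02,0.72,0.1,0],[0.02,0.72,0.1,0],[0.02,0.72,0.1,0],[0.02,0.72,0.1,0]], "claw": -0.4, "grip_force": 30}}

```text
t: 26.98
position: [553.1, -106.1, 186.2]
tool_rot: [-0.025, 3.141, -0.0]
force: [0.5, -0.5, 0.1]
gripper_width: 28.1
grip_force: 0.0
```

```bash
python3 - <<'E'
from h import *
np.set_printoptions(precision=4,suppress=True)
w=wr();im=shot('wrist','w10.png');go(555,-105,70,91)
r=rectify(im,w,450,650,-220,-60,109,4)
h=cv2.cvtColor(r,cv2.COLOR_RGB2HSV);m=((h[:,:,0]<16)&(h[:,:,1]>190)&(h[:,:,2]>90)).astype(np.uint8)
n,l,s,c=cv2.connectedComponentsWithStats(m);i=1+np.argmax(s[1:,4]);print(s[i],c[i])
for row in range(0,800,40):
    k=np.where(l[row]==i)[0]
    if len(k):print(650-row/4,-60-k.min()/4,-60-k.max()/4)
cv2.imwrite('pics/w10r.png',r[:,:,::-1])
E
```

```text
go [-0.0096  0.0047  0.5809] -0.0002 rows 1.8593279957943605 | at [ 553.1 -105.9  186.2] yaw 90.92 F [-0.4 -0.1 -0.2] w 28.1 t 27.025
[ 155  242   53  309 5187] [181.9826 417.026 ]
580.0 -98.75 -109.75
570.0 -99.0 -110.75
560.0 -99.25 -111.0
550.0 -99.25 -111.25
540.0 -99.5 -111.5
530.0 -99.75 -111.75
520.0 -101.0 -111.0
```

View pics/w10r.png

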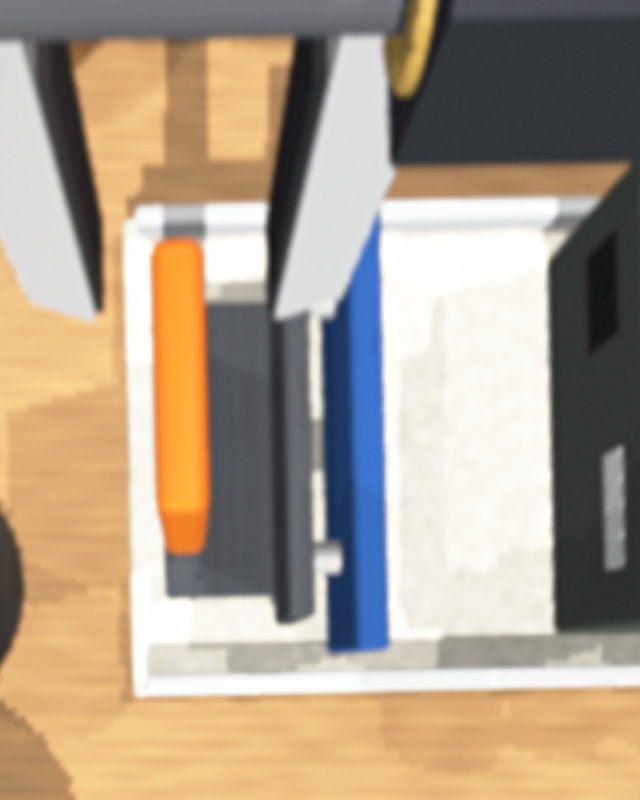

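Call:
{"fn": "jog_arm", "kwargs": {"deltas": [[-0.01,0.007,0,0],[-0.01,0.007,0.1,0],[-0.01,0.007,0.25,0],[-0.01,0.007,0.35,0],[-0.01,0.007,0.45,0],[-0.01,0.007,0.55,0],[-0.01,0.007,0.58,0],[-0.01,0.007,0.58,0],[-0.01,0.007,0.58,0]], "claw": -0.53}}

```text
t: 28.15
position: [555.6, -103.5, 71.0]
tool_rot: [-0.028, 3.14, -0.001]
force: [0.5, -0.8, 0.2]
gripper_width: 21.8
grip_force: 0.0
```

Call:
{"fn": "jog_arm", "kwargs": {"deltas": [[0,0,0,0],[0,0,0,0],[0,0,0,0]], "claw": -0.9}}

```text
t: 28.52
position: [555.5, -103.6, 71.0]
tool_rot: [-0.028, 3.14, -0.001]
force: [0.2, -0.9, 4.1]
gripper_width: 13.9
grip_force: 30.0
```

Call:
{"fn": "jog_arm", "kwargs": {"deltas": [[0,-0.05,0,0],[0,-0.15,0,0],[0,-0.22,0,0],[0,-0.28,0,0],[0,-0.3,0,0],[0,-0.3,0,0]]}}

```text
t: 29.28
position: [556.7, -163.9, 70.9]
tool_rot: [-0.027, 3.14, -0.002]
force: [0.5, -1.4, 5.7]
gripper_width: 13.6
grip_force: 30.0
```

Call:
{"fn": "jog_arm", "kwargs": {"deltas": [[0,-0.015,0,0],[0,-0.03,0,0],[0,-0.045,0,0],[0,-0.06,0,0],[0,-0.075,0,0],[0,-0.09,0,0],[0,-0.105,0,0],[0,-0.12,0,0]]}}

```text
t: 30.28
position: [557.2, -186.4, 70.9]
tool_rot: [-0.028, 3.14, 0.002]
force: [1.0, 4.7, 8.0]
gripper_width: 13.9
grip_force: 30.0
```

Call:
{"fn": "jog_arm", "kwargs": {"deltas": [[0,-0.015,0,0],[0,-0.03,0,0],[0,-0.045,0,0],[0,-0.06,0,0],[0,-0.075,0,0],[0,-0.09,0,0]]}}

```text
t: 31.02
position: [557.6, -203.9, 70.9]
tool_rot: [-0.028, 3.14, 0.003]
force: [1.8, 7.0, 6.9]
gripper_width: 13.7
grip_force: 30.0
```

```bash
python3 - <<'E'
from h import *
s=manip.get_state();print(s['position'],s['force'],s['torque'],s['t'])
E
```

```text
[ 557.60201481 -203.90373452   70.92610567] [1.75740536 7.04198521 6.92995328] [ 0.80636504 -0.19745846  0.11838229] 31.025
```

Call:
{"fn": "jog_arm", "kwargs": {"deltas": [[0,-0.012,0,0],[0,-0.024,0,0],[0,-0.036,0,0],[0,-0.048,0,0],[0,-0.058,0,0]]}}

```text
t: 31.65
position: [557.9, -215.5, 70.9]
tool_rot: [-0.028, 3.14, 0.003]
force: [2.3, 7.4, 6.8]
gripper_width: 14.2
grip_force: 30.0
```

Call:
{"fn": "jog_arm", "kwargs": {"deltas": [[0,-0.008,0,0],[0,-0.016,0,0],[0,-0.024,0,0]]}}

```text
t: 32.02
position: [558.0, -219.8, 70.9]
tool_rot: [-0.028, 3.14, 0.004]
force: [1.1, 8.8, 8.0]
gripper_width: 13.7
grip_force: 30.0
```

Three plates are moving now; go on in 1 mm rows, watching for the spring's rise.

Call:
{"fn": "jog_arm", "kwargs": {"deltas": [[0,-0.006,0,0],[0,-0.012,0,0],[0,-0.018,0,0]]}}

```text
t: 32.4
position: [558.0, -223.4, 71.0]
tool_rot: [-0.028, 3.14, 0.004]
force: [2.1, 8.6, 8.0]
gripper_width: 14.0
grip_force: 30.0
```

Call:
{"fn": "jog_arm", "kwargs": {"deltas": [[0,-0.005,0,0],[0,-0.01,0,0]]}}

```text
t: 32.65
position: [558.1, -225.4, 71.0]
tool_rot: [-0.028, 3.14, 0.004]
force: [1.6, 8.7, 7.9]
gripper_width: 13.8
grip_force: 30.0
```

Call:
{"fn": "jog_arm", "kwargs": {"deltas": [[0,-0.006,0,0],[0,-0.012,0,0]]}}

```text
t: 32.9
position: [558.1, -227.8, 70.9]
tool_rot: [-0.029, 3.14, 0.004]
force: [1.7, 8.9, 8.6]
gripper_width: 13.8
grip_force: 30.0
```

Call:
{"fn": "jog_arm", "kwargs": {"deltas": [[0,-0.005,0,0],[0,-0.01,0,0]]}}

```text
t: 33.15
position: [558.2, -229.8, 71.0]
tool_rot: [-0.028, 3.14, 0.004]
force: [1.1, 7.8, 8.3]
gripper_width: 14.0
grip_force: 30.0
```

Call:
{"fn": "jog_arm", "kwargs": {"deltas": [[0,-0.005,0,0],[0,-0.01,0,0]]}}

```text
t: 33.4
position: [558.2, -231.0, 71.0]
tool_rot: [-0.028, 3.14, 0.006]
force: [1.6, 12.6, 10.0]
gripper_width: 14.0
grip_force: 30.0
```

Call:
{"fn": "jog_arm", "kwargs": {"deltas": [[0,-0.005,0,0],[0,-0.01,0,0]]}}

```text
t: 33.65
position: [558.2, -232.0, 71.0]
tool_rot: [-0.028, 3.14, 0.009]
force: [1.4, 16.7, 11.7]
gripper_width: 13.8
grip_force: 30.1
```

Call:
{"fn": "jog_arm", "kwargs": {"deltas": [[0,0.001,0,0],[0,0.001,0,0]]}}

```text
t: 33.9
position: [558.2, -232.0, 70.9]
tool_rot: [-0.028, 3.14, 0.008]
force: [1.4, 13.9, 10.2]
gripper_width: 14.1
grip_force: 30.0
```

Snug with roughly 11 N on the pad. Release and rise.

Call:
{"fn": "jog_arm", "kwargs": {"deltas": [[0,0,0,0],[0,0,0,0],[0,0,0,0]], "claw": -0.55}}

```text
t: 34.28
position: [557.3, -233.9, 69.8]
tool_rot: [0.027, -3.141, -0.005]
force: [1.9, 6.0, 4.2]
gripper_width: 20.9
grip_force: 3.1
```

Call:
{"fn": "jog_arm", "kwargs": {"deltas": [[0,0,-0.05,0],[0,0,-0.2,0],[0,0,-0.4,0],[0,0,-0.7,0],[0,0,-0.9,0],[0,0,-0.9,0],[0,0,-0.9,0]]}}

```text
t: 35.15
position: [556.4, -235.3, 248.5]
tool_rot: [0.027, -3.139, -0.001]
force: [0.6, 0.4, -0.7]
gripper_width: 21.0
grip_force: 0.0
```

```bash
python3 - <<'E'
from h import *
w=wr();im=shot('wrist','w11.png')
a=cv2.resize(im,(400,300));top=grab_frame('top');side=grab_frame('side')
r=rectify(im,w,460,660,-400,-140,110,2)
o=np.zeros((600,800,3),np.uint8);o[:400,:520]=r[:400,:520]
o[400:600,:267]=cv2.resize(top,(267,200));o[400:600,267:533]=cv2.resize(side,(266,200));o[:240,520:800]=cv2.resize(side[120:300,310:520],(280,240));o[240:600,533:800]=cv2.resize(side[240:450,200:380],(267,360))
cv2.imwrite('pics/fin.png',o[:,:,::-1]);print(manip.get_state()['position'])
E
```

```text
[ 556.18289687 -234.93563252  247.62493307]
```

View pics/fin.png

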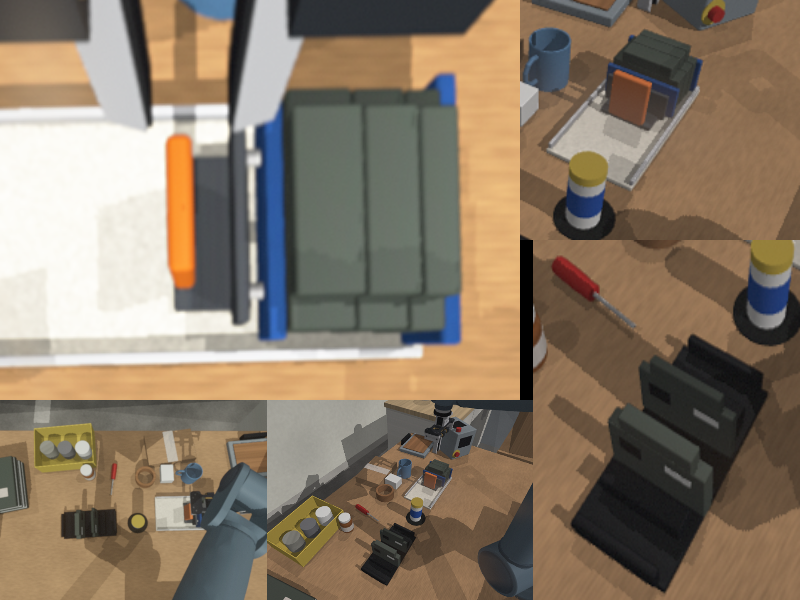

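```bash
python3 -c "
from h import *
print(finish_job())"
```

```text
the job is handed in; nothing more can be done
None
```

The job is handed in at about 35 s: the canister stands centred on the mat, and three plates are clamped together in the carrier (the pad peaked near 14 N and should have settled to about 3 N on release). The other two plates are still standing in the rack.

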